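Unlatch the serving dish and turn it with its loose ball

ROBOT

A 6-joint arm with a two-finger parallel gripper is mounted at the origin on a cart in front of the work surface, level with it; the furniture and walls round the work are solid. World frame = base frame: x ahead of the robot, y to its left, z up, the work surface at z = 0. Lengths are in m, angles in rad, forces in N, time in s.
With the tool pointing down it reaches from about 0.275 to 1 m from the base axis. Payload 8.4 kg.
Tool frame: the origin (TCP) lies at the centre of the arm's flange, where the gripper is bolted on; the fingertips stand 173 mm ahead of it and the grasp point (between the pads) lies 155 mm ahead of it; z points along the fingers, y is the line along which they close (so a half turn about z gives the same grasp; the last joint's range is limited). The gripper opens to 85 mm and grips with 20 to 120 N. Pads are 22 mm wide; open, the fingers measure 114 mm over their backs; the gripper's body (76 mm by 85 mm) begins 54 mm behind the grasp point. The pads swing forward as they close: fully open they stand 13 mm farther back than shut.
Start: joints at [-0.002, 0.353, 1.633, -0, 1.155, -0.002], TCP at [0.625, -0, 0.405] pointing down, gripper open.
Joint ranges: [-2.63, 2.63], [-0.92, 2.1], [0.06, 2.66], [-1.3, 4.44], [0, 2.69], [-3.02, 3.02]. Speed limits (rad/s): [2.22, 2.22, 2.79, 3.14, 3.14, 3.14].

INTERFACE

Orientations are given as a unit quaternion [x, y, z, w].
In Python, from bench import status, viewer, order gives the robot as it stands.
- The arm moves only by the tool jog_arm, never from a script. Its arguments are lists of equal length, an entry for each row: "slide": the shift along the tool's x, y, z in units of 75 cm (1.0 is 75 cm), a list of three; "delta_rot": the turn, a rotation vector about the tool's x, y, z in units of pi rad (1.0 is pi rad), a list of three; "jaw": the opening, from 0 (shut) to 1 (fully open). A call has 1 to 10 rows; each row is the pose to reach, as a shift and turn from the pose commanded when the call began, along the tool's axes at that moment, turning the shorter way round; what a row does not reach only later rows make up. A row lasts 1/12 s, in which the tool goes at most 41.7 mm and 7.16 degrees, less where a joint would pass 70% of its speed; a pose out of reach is approached as far as the arm can. A call with a number of a shift or a turn outside -1 to 1 is refused whole. A call with a gripper value outside its range is refused whole. The fingers move at their own pace and stop on an object; "newtons" is the grip in N (left out, the last holds). Time passes only in rows, so rows that repeat a pose let the fingers close. It gives the time, the measured TCP pose, the force, the opening and the grip force at its end, in the units of the state.
- status.sense(): the state, without advancing time (a new reading comes with each control period).
- viewer.grab_frame(name): name is "scene" or "side" or "wrist"; returns the picture (480x640x3 uint8, blue, green, red); there is no depth.
- viewer.camera_model(name): a dict with "fx", "fy", "cx", "cy" (pixels), "cam_to_world" (4x4, takes a point from camera to world coordinates). Camera axes: x right, y down, z forward; pixel columns grow to the right and rows downward; lengths in m; the calibration is good to about 2 mm. A picture is of the moment at which its call begins: read the wrist's pose just before it. camera_model takes no time and is no camera call; for the wrist camera it gives the pose at the moment of the call.
- order.job_done(): hands the job in; it is judged then, once.
The state is a dict: "t": time; "q": joint angles; "qd": joint speeds; "effort": joint torques, N m; "eef_pos": TCP position; "tcp_rot": TCP orientation; "contact_force": force on the tool from outside, world axes, zero at the start; "moment": the same for the moment, N m; "finger_gap": finger opening in m; "finger_force": force on a finger pad.
Only numpy, scipy, OpenCV 4.12 (cv2) and the standard library are available. Lean on these libraries where they do the work, as an engineer would, in place of code of your own. Each camera call takes 0.05 s, during which the arm holds its last target. There are 200 camera calls.

TASK

The serving dish with the loose steel ball is held down in its wooden rest. Swing the hold-down lever back, away from the dish, until it stays open; then take the dish by its arched handle, lift it straight up about 10 cm, and there turn it a quarter turn (either way) so that the handle lies square to how it stood. Keep the dish level and the ball, untouched, in the hollow in its middle, leave the other things alone, and finish still holding the dish, level and at rest, above the wooden rest.

Things in the scene. Friction and masses are not known exactly. Their poses are not given: they have to be found in the camera images.
- rest: fixed wooden rest, origin at the centre of its underside on the worktop. Round base 132 mm across, 12 mm high, with a 5 mm lip round the dish's foot (5 mm of play); a 46 mm wide tongue along its own +y, to y = 136 mm, carries the lever between two steel cheeks (58 mm high). At the start the dish's handle lies along the rest's x axis (within 0.1 rad).
- lever (a joint): hold-down lever angle, rad. 0 = closed: its arm (44 mm) lies just over the dish's rim. Grows to a stop at 1.75 as the handle is swung away from the dish, to the rest's +y. Its weight holds it shut below about 0.5 and open above; it takes about 0.5 N at the grip. A closed gripper can push it from the dish's side past 0.9; it then falls open by itself and stays.
- lever_hinge (a point): point on the lever's hinge axis, midway between the cheeks: y = 112 mm, z = 52 mm in the rest's frame. The axis is parallel to the rest's x. The handle rises from here, when shut leaning 0.44 rad toward the dish: 10 mm steel rod with a black grip 18 mm thick from 36 to 91 mm along it; its top then stands 135 mm above the worktop
- lever_grip (a point): point in the middle line of the lever's black grip, 70 mm from the hinge; when shut at y = 82 mm, z = 115 mm in the rest's frame. When open, the raised arm stands to 105 mm above the worktop at y = 105 to 125 mm
- dish: loose white round dish, 155 mm across, rim 28 mm high, 0.26 to 0.44 kg, origin at the centre of its underside (12 mm above the worktop at the start). Inside: a shallow hollow (4 degrees) of radius 30 mm, then a steeper flank (18 degrees) to the rim. An arch of 8 mm steel rod stands over it along the dish's x axis, feet at x = +-70 mm, a wooden grip at its top.
- dish_grip (a point): middle of the wooden grip on the arch, 105 mm above the dish's underside, right above its centre: a bar 70 mm long along the dish's x axis, 14 mm wide (y), 20 mm high (z). The ball's top is 47 mm above the dish's underside
- dish_centre (a point): lowest point of the dish's hollow, on its axis, 11 mm above its underside
- ball: the loose steel ball; its origin is a point of its surface that turns with it, so use ball_center
- ball_center (a point): centre of the loose polished steel ball, 36 mm in diameter, 0.06 to 0.13 kg, lying in the middle of the dish
- tin: bystander: round food tin, 57 mm across, 72 mm high, origin at the centre of its underside
- jar: bystander: spice jar, 46 mm across, 106 mm high, origin at the centre of its underside
- kitchen_timer: bystander: round kitchen timer, 65 mm across, 52 mm high, origin at the centre of its underside
There are look-alikes about, which are no part of the job. There is more than one size of the rest; the one meant has the size given above.

How it is judged:
On the way, in this order (a step that is already met when the one before it is completed fails the run):
1. the lever is swung back and stays open, the dish still standing in the rest (value of joint lever above 1.4 rad and distance of dish from where it was at the start of the episode below 0.012 m), for 0.2 s.
2. the dish is lifted clear of the rest, not yet turned (z of dish in the frame of rest above 0.05 m and angle between the x axis of dish and the x axis of rest, either way round below 0.4 rad and contact force between dish and rest below 0.05 N and contact force between dish and the fingers above 1 N), for 0.1 s.
3. the dish is turned a quarter turn in the air (z of dish in the frame of rest above 0.05 m and angle between the x axis of dish and the y axis of rest, either way round below 0.25 rad and contact force between dish and the fingers above 1 N), for 0.2 s.
At the end, for the whole second after the job is handed in: Held in the air by the fingers alone: dish 70 to 200 mm above the worktop, within 70 mm sideways of the rest's centre, handle square to its start (0.2 rad to the rest's y axis), level within 0.07 rad, still; ball within 12 mm of the dish's centre; lever open (over 1.4 rad) (z of dish in the frame of rest between 0.07 and 0.2 m and horizontal distance between dish and rest below 0.07 m and angle between the x axis of dish and the y axis of rest, either way round below 0.2 rad and angle between dish's own z axis and vertical below 0.07 rad and horizontal distance between ball_center and dish_centre below 0.012 m and z of ball_center in the frame of dish below 0.04 m and linear speed of dish below 0.02 m/s and angular speed of dish below 0.15 rad/s and contact force between dish and the fingers above 1 N and contact force between dish and rest below 0.05 N and value of joint lever above 1.4 rad); the arm keeps its last pose, push and grip.
It fails at once if the ball leaves the middle hollow (more than 28 mm from the dish's centre) (horizontal distance between ball_center and dish_centre above 0.028 m).
It fails at once if the dish is tilted by more than 0.2 rad (angle between dish's own z axis and vertical above 0.2 rad).
It fails at once if the ball is touched by the robot (contact force between ball and the arm above 0.2 N or contact force between ball and the fingers above 0.2 N).
It fails at once if a bystander is moved (distance of any of tin, jar, kitchen_timer from where it was at the start of the episode above 0.02 m).
It also fails if it takes over 58 s, if anything falls off the work surface, if the arm or the gripper's body presses on something with over 40 N, if the wrist force passes 120 N, or if a joint passes its speed limit or range.

## Working session

There is one attempt and no reset: what is moved stays moved. The work goes in short steps, Python scripts to look and compute and a tool call to move; the robot and the scene stay as the last step left them, time stands still between calls to the robot, and variables do not carry over. Pictures are saved under pics/ and viewed, at most 10 in all, crops included, and the job is handed in when it is done.

Besides the shell and the picture viewer there is one more tool, called by a JSON object that holds its "name" and its "arguments". jog_arm: Moves the arm, as the interface text tells. Shifts and turns lie within -1 to 1; 1 stands for 75 cm of shift or pi rad of turn. Its arguments: {"type":"object","properties":{"slide":{"type":"array","items":{"type":"array","items":{"type":"number","minimum":-1,"maximum":1}}},"delta_rot":{"type":"array","items":{"type":"array","items":{"type":"number","minimum":-1,"maximum":1}}},"jaw":{"type":"array","items":{"type":"number"}},"newtons":{"type":"number"}},"required":["slide","delta_rot","jaw"]}

```bash
mkdir -p pics
python3 - <<'E'
from bench import status, viewer
import cv2, numpy as np
s=status.sense(); print(s)
ims=[]
for n in ("scene","side","wrist"):
    m=viewer.camera_model(n); im=viewer.grab_frame(n); cv2.imwrite(f"pics/{n}0.png",im)
    print(n,m["fx"],m["cx"],m["cy"],np.round(m["cam_to_world"],3).tolist())
E
```

```text
{'t': 0.0, 'q': array([-2.42015567e-03,  3.53685624e-01,  1.63412972e+00,  1.33845413e-05,
        1.15521204e+00, -2.39104164e-03]), 'qd': array([-0.00016939, -0.00067732,  0.00121141, -0.00349717, -0.00130988,
       -0.00063325]), 'effort': array([-2.03471049e-03, -6.05236173e+01, -3.42063046e+01, -2.62302356e-04,
        9.48130677e-03,  3.61521288e-06]), 'eef_pos': array([ 6.24768725e-01, -9.96300123e-06,  4.03939992e-01]), 'tcp_rot': array([ 7.07118806e-01,  7.07094392e-01, -5.01696039e-04, -5.12792482e-04]), 'contact_force': array([-0.21992063, -0.40792588, -0.51569346]), 'moment': array([-0.02065593, -0.01913665, -0.00247897]), 'finger_force': 0.0, 'finger_gap': 0.08561125942668908}
scene 442.0516801030248 319.10058850477566 241.73837280920432 [[0.587, -0.347, 0.732, -0.144], [-0.81, -0.225, 0.542, -0.58], [-0.024, -0.911, -0.413, 0.479], [0.0, 0.0, 0.0, 1.0]]
side 475.5917327027584 319.3993962524144 240.0928311405302 [[-0.868, -0.281, 0.409, 0.198], [-0.497, 0.515, -0.699, 0.564], [-0.014, -0.81, -0.587, 0.62], [0.0, 0.0, 0.0, 1.0]]
wrist 354.8928150270709 322.88149427977686 238.38215753878538 [[1.0, -0.0, -0.002, 0.624], [-0.001, -0.961, -0.278, 0.071], [-0.002, 0.278, -0.961, 0.374], [0.0, 0.0, 0.0, 1.0]]
```

View pics/scene0.png

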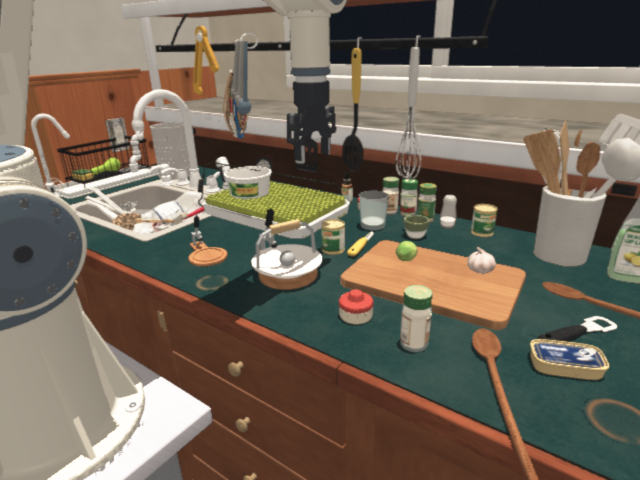

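View pics/side0.png

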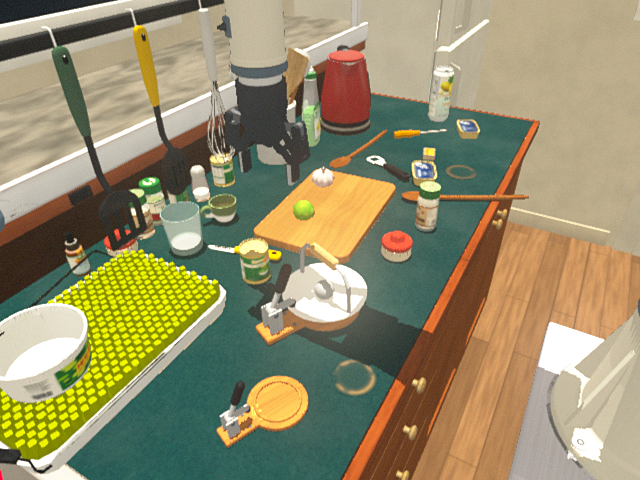

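View pics/wrist0.png

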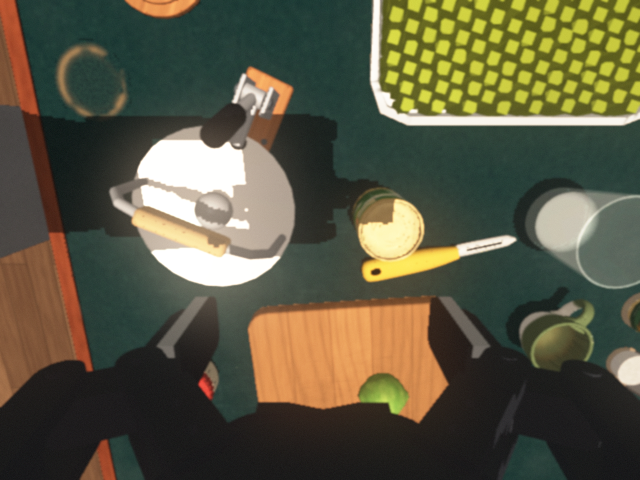

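The wrist view shows the dish rim around (214,206), its grip from (135,222) to (228,245), the lever's black grip at (222,126), and the tongue's end at (250,68)–(293,85). The tin is at (390,228). In the side view the dish grip is near (322,256), and the small look-alike rest sits apart at (278,403).

```bash
cat > h.py <<'E'
from bench import status, viewer
import cv2, numpy as np
from scipy.spatial.transform import Rotation as R
def ray(m,p):
    T=np.array(m["cam_to_world"]); d=T[:3,:3]@[(p[0]-m["cx"])/m["fx"],(p[1]-m["cy"])/m["fy"],1]
    return T[:3,3],d/np.linalg.norm(d)
def plane(m,p,z):
    o,d=ray(m,p); return o+d*(z-o[2])/d[2]
def tri(*mp):
    A=np.zeros((3,3));b=np.zeros(3)
    for m,p in mp:
        o,d=ray(m,p);P=np.eye(3)-np.outer(d,d);A+=P;b+=P@o
    x=np.linalg.solve(A,b); return x,[float(np.linalg.norm(np.cross(ray(m,p)[1],x-ray(m,p)[0]))) for m,p in mp]
E
python3 - <<'E'
from h import *
W,S,C=[viewer.camera_model(n) for n in("wrist","side","scene")]
im=cv2.imread("pics/wrist0.png")
hsv=cv2.cvtColor(im,cv2.COLOR_BGR2HSV)
def comp(mask,seed):
    n,l,st,c=cv2.connectedComponentsWithStats(mask); return (l==l[seed[1],seed[0]]).astype(np.uint8)
# dish grip
g=cv2.inRange(hsv,(10,70,120),(28,255,255)); g[:190]=0;g[270:]=0;g[:,:120]=0;g[:,240:]=0
r=cv2.minAreaRect(cv2.findNonZero(g)); print("grip",r,cv2.countNonZero(g))
pts=cv2.boxPoints(r); 
m=[pts[i]*.5+pts[(i+1)%4]*.5 for i in range(4)]
L=[np.linalg.norm(m[i]-m[i+2]) for i in(0,1)]; i=int(np.argmax(L)); a,b=plane(W,m[i],.122),plane(W,m[i+2],.122)
print("grip ends",a,b,np.linalg.norm(a-b),"mid",(a+b)/2,"ang",np.arctan2(*(b-a)[[1,0]]))
# dish rim: extreme points on z=.04
rim=[(131,206),(296,207),(214,126),(213,286),(155,147),(272,263),(155,264)]
P=np.array([plane(W,p,.04)[:2] for p in rim])
A=np.c_[2*P,np.ones(len(P))]; s=np.linalg.lstsq(A,(P**2).sum(1),rcond=None)[0]; print("rim",s[:2],np.sqrt(s[2]+s[0]**2+s[1]**2))
for p in((250,68),(293,85)): print("tongue",plane(W,p,.012))
print("grip tri",tri((W,(182,232)),(S,(322,256)),(C,(284,227))))
print("lever top tri",tri((W,(209,132)),(S,(285,270)),(C,(270,212))))
x0,y0=90,0
cv2.imwrite("pics/w0c.png",cv2.resize(im[40:300,90:440],None,fx=2.2,fy=2.2))
im=cv2.imread("pics/side0.png"); a=cv2.resize(im[220:360,220:400],None,fx=3,fy=3)
im=cv2.imread("pics/scene0.png"); b=cv2.resize(im[190:300,220:380],None,fx=3,fy=3)
cv2.imwrite("pics/sc.png",cv2.copyMakeBorder(a,0,0,0,0,0));
E
```

```text
grip ((180.06849670410156, 230.6506805419922), (101.47468566894531, 23.408233642578125), 20.556041717529297) 2192
grip ends [0.48521876 0.01740409 0.122     ] [ 0.5521458  -0.00973774  0.122     ] 0.0722212426694475 mid [0.51868228 0.00383317 0.122     ] ang -0.38527612308139353
rim [0.51700121 0.00080883] 0.07842715269629692
tongue [0.55518732 0.13185923 0.012     ]
tongue [0.5949794  0.11714497 0.012     ]
grip tri (array([0.51952346, 0.00355085, 0.11774483]), [0.0022081023714401295, 0.002390373956684323, 0.0011432376860821393])
lever top tri (array([0.54996   , 0.07364009, 0.12690342]), [0.0025831140234030972, 0.0021526238084980187, 0.00219912990768998])
```

View pics/w0c.png

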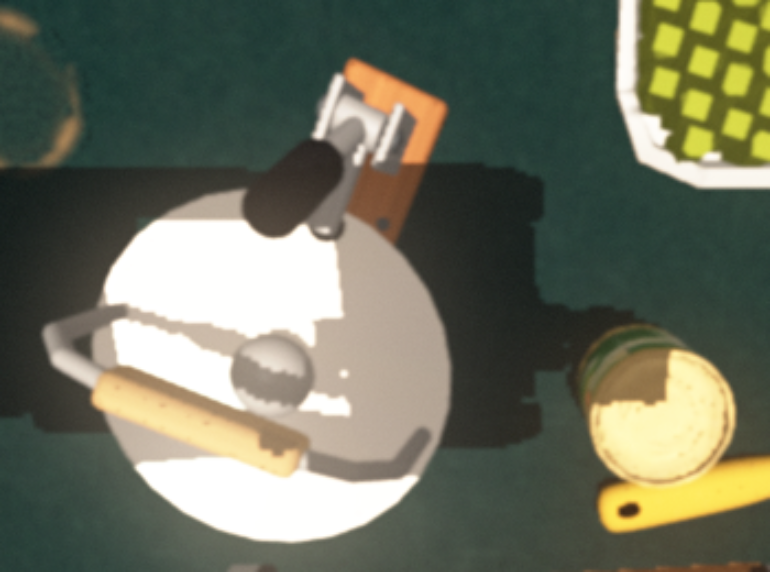

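View pics/sc.png

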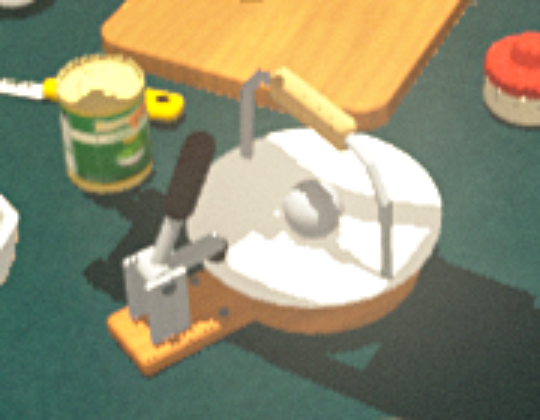

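Estimates for the rest: centre ≈ (0.518, 0.002), yaw ≈ −0.42. That predicts the lever tip within a few mm of the triangulated point. Next I move above the gap between handle and lever, turned and with the gripper shut.

{"name": "jog_arm", "arguments": {"slide": [[0.048,-0.123,0],[0.048,-0.123,0],[0.048,-0.123,0],[0.048,-0.123,0],[0.048,-0.123,0],[0.048,-0.123,0],[0.048,-0.123,0],[0.048,-0.123,0],[0.048,-0.123,0],[0.048,-0.123,0]], "delta_rot": [[0,0,-0.366],[0,0,-0.366],[0,0,-0.366],[0,0,-0.366],[0,0,-0.366],[0,0,-0.366],[0,0,-0.366],[0,0,-0.366],[0,0,-0.366],[0,0,-0.366]], "jaw": [0,0,0,0,0,0,0,0,0,0]}}

```text
t: 0.98
eef_pos: [0.5326, 0.036, 0.4045]
tcp_rot: [0.206, 0.979, -0.0, -0.0]
contact_force: [-0.4, -0.2, -0.1]
finger_gap: 0.0
finger_force: 0.0
```

Run:
```python
from h import *
im=viewer.grab_frame("wrist"); 
s=status.sense(); W=viewer.camera_model("wrist"); M=R.from_quat(s["tcp_rot"]).as_matrix()
print(s["eef_pos"],M.round(3).tolist(),s["finger_gap"])
o=np.array(W["cam_to_world"]);print(o.round(4).tolist())
# predicted points
f=np.deg2rad(0)-.42;c=np.array([.518,.002,0]);B=np.array([[np.cos(f),-np.sin(f),0],[np.sin(f),np.cos(f),0],[0,0,1]])
for n,p in dict(g1=(-.035,0,.127),g2=(.035,0,.127),hinge=(0,.112,.052),top=(0,.073,.134),t1=(-.023,.136,.012),t2=(.023,.136,.012)).items():
    q=np.linalg.inv(o)@np.r_[c+B@p,1]; u=(int(W["fx"]*q[0]/q[2]+W["cx"]),int(W["fy"]*q[1]/q[2]+W["cy"])); print(n,u); cv2.circle(im,u,3,(255,0,255),-1)
cv2.imwrite("pics/w1.png",im)
```

```text
[0.53265964 0.0360024  0.40448438] [[-0.913, 0.407, -0.0], [0.407, 0.913, -0.0], [0.0, -0.0, -1.0]] 7.691800279175879e-05
[[0.4077, 0.8774, 0.2531, 0.4671], [0.9131, -0.3916, -0.1131, 0.0652], [-0.0001, 0.2772, -0.9608, 0.3747], [0.0, 0.0, 0.0, 1.0]]
g1 (270, 191)
g2 (273, 283)
hinge (403, 216)
top (373, 242)
t1 (419, 186)
t2 (416, 229)
```

View pics/w1.png

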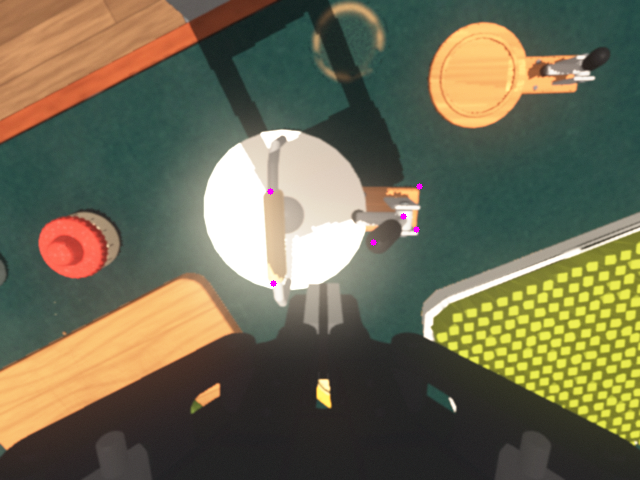

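Prediction matches to ~2–3 px: grip centre at (276,235), lever black grip around (383,235), tongue corners at (419,187). Next I lower the gripper into the gap and push along tool +y.

{"name": "jog_arm", "arguments": {"slide": [[0,0,0.05],[0,0,0.1],[0,0,0.15],[0,0,0.15],[0,0.02,0.15],[0,0.04,0.15],[0,0.055,0.15],[0,0.07,0.15],[0,0.085,0.15],[0,0.1,0.15]], "delta_rot": [[0,0,0],[0,0,0],[0,0,0],[0,0,0],[0,0,0],[0,0,0],[0,0,0],[0,0,0],[0,0,0],[0,0,0]], "jaw": [0,0,0,0,0,0,0,0,0,0]}}

```text
t: 1.87
eef_pos: [0.5644, 0.106, 0.2937]
tcp_rot: [0.209, 0.978, 0.001, 0.001]
contact_force: [-0.6, -0.9, 0.3]
finger_gap: -0.0003
finger_force: 0.0
```

{"name": "jog_arm", "arguments": {"slide": [[0,0.01,0],[0,0.02,0],[0,0.03,0],[0,0.04,0],[0,0.048,0],[0,0.048,0],[0,0.048,0],[0,0.048,-0.05],[0,0,-0.1],[0,0,-0.1]], "delta_rot": [[0,0,0],[0,0,0],[0,0,0],[0,0,0],[0,0,0],[0,0,0],[0,0,0],[0,0,0],[0,0,0],[0,0,0]], "jaw": [0,0,0,0,0,0,0,0.5,0.6,0.6]}}

```text
t: 2.7
eef_pos: [0.5634, 0.1028, 0.3711]
tcp_rot: [0.209, 0.978, 0.0, 0.002]
contact_force: [0.6, -0.0, 0.6]
finger_gap: 0.0358
finger_force: 0.0
```

Run:
```python
from h import *
im=viewer.grab_frame("wrist"); W=viewer.camera_model("wrist"); s=status.sense(); print(s)
print(np.array(W["cam_to_world"]).round(4).tolist())
sd=viewer.grab_frame("side")
b=cv2.resize(sd[180:380,200:440],(576,480))
cv2.imwrite("pics/w2raw.png",im)
cv2.imwrite("pics/m2.png",cv2.resize(np.vstack([im[60:360],cv2.resize(sd[180:330,180:500],(640,300))]),(640,600)))
```

```text
{'t': 2.75, 'q': array([ 1.77478889e-01,  3.06081587e-01,  1.78233083e+00, -1.03133374e-03,
        1.04881748e+00, -9.70799324e-01]), 'qd': array([ 0.02107168,  0.05102763,  0.01011258,  0.01476243, -0.06178508,
        0.0384987 ]), 'effort': array([  1.57235954, -50.51240087, -31.58813953,   0.2775335 ,
        -0.13263736,  -0.07768924]), 'eef_pos': array([0.5632908 , 0.10240546, 0.37097618]), 'tcp_rot': array([2.09440164e-01, 9.77818929e-01, 4.12623783e-04, 2.18825606e-03]), 'contact_force': array([ 0.04790739, -0.35959071,  0.83999902]), 'moment': array([0.03118175, 0.01206954, 0.05353103]), 'finger_force': 0.0, 'finger_gap': 0.0431337518703093}
[[0.4101, 0.875, 0.2574, 0.498], [0.912, -0.394, -0.1139, 0.1318], [0.0017, 0.2814, -0.9596, 0.3409], [0.0, 0.0, 0.0, 1.0]]
```

View pics/m2.png

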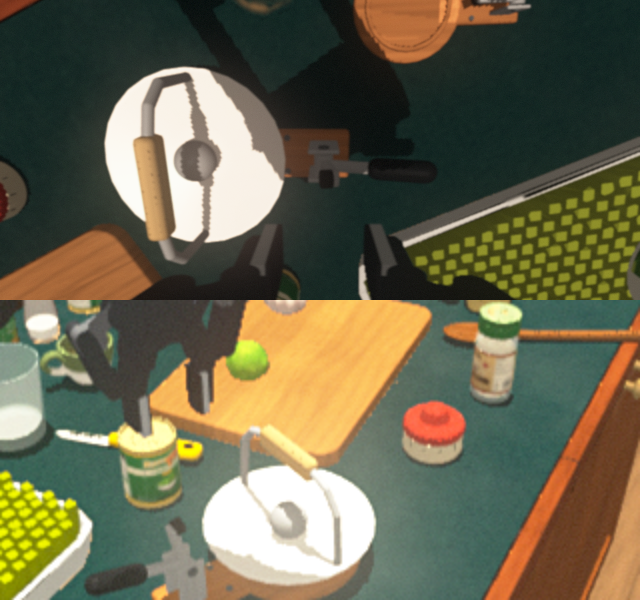

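The lever lies open (black grip at (400,171) in the composite), and the dish and ball have not moved. Next I measure the dish grip and work out the move to it.

Run:
```python
from h import *
s=status.sense(); W=viewer.camera_model("wrist"); im=cv2.imread("pics/w2raw.png")
hsv=cv2.cvtColor(im,cv2.COLOR_BGR2HSV)
g=cv2.inRange(hsv,(10,60,100),(28,255,255)); g[:180]=0;g[306:]=0;g[:,:125]=0;g[:,185:]=0
n,l,st,c=cv2.connectedComponentsWithStats(g);k=1+np.argmax(st[1:,4]);r=cv2.minAreaRect(cv2.findNonZero((l==k).astype(np.uint8)));print(st[k],r)
p=cv2.boxPoints(r);m=[(p[i]+p[(i+1)%4])/2 for i in range(4)]
i=int(np.linalg.norm(m[1]-m[3])>np.linalg.norm(m[0]-m[2]))
for z in(.117,.122,.127):
    a,b=plane(W,m[i],z),plane(W,m[i+2],z);print(z,(a+b)/2,np.linalg.norm(a-b),np.arctan2((b-a)[1],(b-a)[0]))
mid=(a+b)/2
M=R.from_quat(s["tcp_rot"]).as_matrix(); a,b=plane(W,m[i],.121),plane(W,m[i+2],.121);mid=(a+b)/2
print("slide",M.T@(np.array([mid[0],mid[1],.117+.155])-s["eef_pos"])/.75,"tool y ang",np.arctan2(M[1,1],M[0,1]), s["eef_pos"],s["tcp_rot"],M.T@[0,0,-1])
```

```text
[ 133  194   43  108 3052] ((154.25, 247.74996948242188), (106.49028778076172, 30.547014236450195), 81.8698959350586)
0.117 [0.51903972 0.00213787 0.117     ] 0.07279255488699309 -0.4204082761463519
0.122 [0.51856632 0.00507527 0.122     ] 0.07115386171947824 -0.42040827614635223
0.127 [0.51809291 0.00801268 0.127     ] 0.06951516855196342 -0.42040827614635184
slide [ 0.00069743 -0.14468987  0.1292342 ] tool y ang 1.1480306038430146 [0.56335081 0.10320362 0.36910246] [2.09813011e-01 9.77740207e-01 5.00651705e-04 1.52879425e-03] [ 0.00277944 -0.00162054  0.99999482]
```

{"name": "jog_arm", "arguments": {"slide": [[0,-0.04,0],[0,-0.08,0],[0,-0.12,0],[-0.002,-0.149,0],[-0.002,-0.149,0],[-0.002,-0.149,0.03],[-0.002,-0.149,0.07],[-0.002,-0.149,0.105],[-0.002,-0.149,0.127],[-0.002,-0.149,0.127]], "delta_rot": [[0,0,0],[0,0,0],[0,0,0],[0,0,0],[0,0,0],[0,0,0],[0,0,0],[0,0,0],[0,0,0],[0,0,0]], "jaw": [0.6,0.6,0.6,0.6,0.6,0.6,0.6,0.6,0.6,0.6]}}

```text
t: 3.63
eef_pos: [0.5175, 0.0024, 0.2676]
tcp_rot: [0.209, 0.978, -0.001, -0.004]
contact_force: [-0.4, -0.4, -0.8]
finger_gap: 0.0512
finger_force: 0.0
```

Run:
```python
from h import *
sd=viewer.grab_frame("side"); sc=viewer.grab_frame("scene"); s=status.sense(); print(s["eef_pos"],s["contact_force"],s["finger_gap"])
cv2.imwrite("pics/m3.png",np.hstack([cv2.resize(sd[170:350,230:410],(400,400)),cv2.resize(sc[160:310,210:360],(400,400))]))
```

```text
[0.51902407 0.00228633 0.27101127] [-0.43535571 -1.59242939  0.24487556] 0.05119883143156348
```

View pics/m3.png

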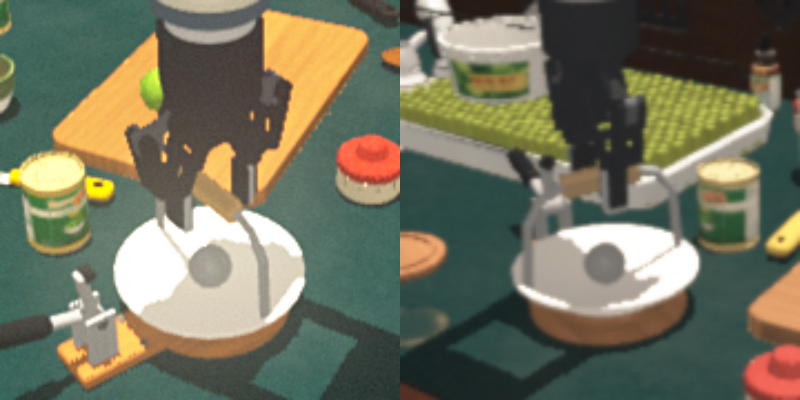

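The fingers stand either side of the wooden grip (its middle at (218,195) in the left picture), and the lever is open. Next I close the gripper.

{"name": "jog_arm", "arguments": {"slide": [[0,0,0],[0,0,0],[0,0,0],[0,0,0],[0,0,0],[0,0,0],[0,0,0],[0,0,0],[0,0,0],[0,0,0]], "delta_rot": [[0,0,0],[0,0,0],[0,0,0],[0,0,0],[0,0,0],[0,0,0],[0,0,0],[0,0,0],[0,0,0],[0,0,0]], "jaw": [0.4,0.34,0.3,0.26,0.22,0.18,0.14,0.08,0,0], "newtons": 50}}

```text
t: 4.57
eef_pos: [0.5194, 0.0019, 0.2724]
tcp_rot: [0.209, 0.978, 0.0, 0.0]
contact_force: [0.5, 2.0, 5.6]
finger_gap: 0.0133
finger_force: 49.8
```

{"name": "jog_arm", "arguments": {"slide": [[0,0,-0.002],[0,0,-0.005],[0,0,-0.009],[0,0,-0.014],[0,0,-0.02],[0,0,-0.026],[0,0,-0.032],[0,0,-0.038],[0,0,-0.044],[0,0,-0.05]], "delta_rot": [[0,0,0],[0,0,0],[0,0,0],[0,0,0],[0,0,0],[0,0,0],[0,0,0],[0,0,0],[0,0,0],[0,0,0]], "jaw": [0,0,0,0,0,0,0,0,0,0]}}

```text
t: 5.4
eef_pos: [0.5191, 0.0018, 0.31]
tcp_rot: [0.209, 0.978, 0.0, 0.0]
contact_force: [0.2, -0.6, -4.7]
finger_gap: 0.0132
finger_force: 48.7
```

{"name": "jog_arm", "arguments": {"slide": [[0,0,-0.008],[0,0,-0.017],[0,0,-0.027],[0,0,-0.037],[0,0,-0.047],[0,0,-0.057],[0,0,-0.067],[0,0,-0.076],[0,0,-0.081],[0,0,-0.083]], "delta_rot": [[0,0,0],[0,0,0],[0,0,0],[0,0,0],[0,0,0],[0,0,0],[0,0,0],[0,0,0],[0,0,0],[0,0,0]], "jaw": [0,0,0,0,0,0,0,0,0,0]}}

```text
t: 6.23
eef_pos: [0.5193, 0.0018, 0.3725]
tcp_rot: [0.209, 0.978, 0.0, 0.001]
contact_force: [-0.1, 0.9, -4.7]
finger_gap: 0.0128
finger_force: 48.7
```

{"name": "jog_arm", "arguments": {"slide": [[0,0,0],[0,0,0],[0,0,0],[0,0,0]], "delta_rot": [[0,0,0],[0,0,0],[0,0,0],[0,0,0]], "jaw": [0,0,0,0]}}

```text
t: 6.57
eef_pos: [0.519, 0.0018, 0.3712]
tcp_rot: [0.209, 0.978, -0.0, -0.0]
contact_force: [-1.1, -0.3, -4.8]
finger_gap: 0.0133
finger_force: 48.7
```

Run:
```python
from h import *
sd=viewer.grab_frame("side"); sc=viewer.grab_frame("scene"); s=status.sense(); print(s)
cv2.imwrite("pics/m4.png",np.hstack([cv2.resize(sd[120:350,210:440],(400,400)),cv2.resize(sc[120:310,190:380],(400,400))]))
```

```text
{'t': 6.6667, 'q': array([ 6.85250814e-04,  2.26087189e-01,  1.89150582e+00, -1.01646563e-07,
        1.02462811e+00, -1.14914581e+00]), 'qd': array([ 0.00114216, -0.00147731, -0.00172833,  0.00043529, -0.0021783 ,
        0.00156826]), 'effort': array([ 8.41888177e-04, -5.08808005e+01, -3.31892681e+01, -4.70948567e-05,
        5.17572349e-03, -1.87269247e-04]), 'eef_pos': array([0.51905221, 0.00185567, 0.37135898]), 'tcp_rot': array([ 2.08931869e-01,  9.77930149e-01, -6.59059974e-05, -3.07242286e-04]), 'contact_force': array([-0.08759714,  0.0523538 , -4.33207711]), 'moment': array([-0.03098905, -0.02393523,  0.02243155]), 'finger_force': 48.709532618522644, 'finger_gap': 0.013191295573714533}
```

View pics/m4.png

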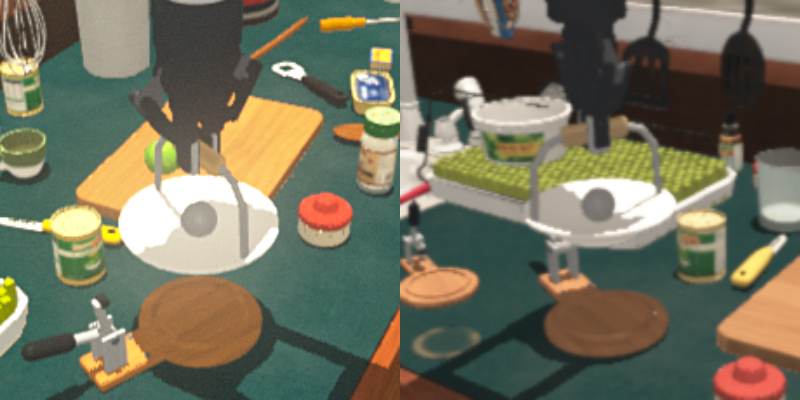

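The dish is lifted, level, with the ball central (about (200,217) in the left picture); the lever is open. Next is a smooth quarter turn in the direction that unwinds joint 6.

{"name": "jog_arm", "arguments": {"slide": [[0,0,0],[0,0,0],[0,0,0],[0,0,0],[0,0,0],[0,0,0],[0,0,0],[0,0,0],[0,0,0],[0,0,0]], "delta_rot": [[0,0,0.002],[0,0,0.006],[0,0,0.012],[0,0,0.02],[0,0,0.03],[0,0,0.042],[0,0,0.055],[0,0,0.07],[0,0,0.086],[0,0,0.102]], "jaw": [0,0,0,0,0,0,0,0,0,0]}}

```text
t: 7.5
eef_pos: [0.5191, 0.0018, 0.3717]
tcp_rot: [0.364, 0.931, -0.0, 0.0]
contact_force: [0.4, 0.2, -4.2]
finger_gap: 0.013
finger_force: 48.7
```

{"name": "jog_arm", "arguments": {"slide": [[0,0,0],[0,0,0],[0,0,0],[0,0,0],[0,0,0],[0,0,0],[0,0,0],[0,0,0],[0,0,0],[0,0,0]], "delta_rot": [[0,0,0.018],[0,0,0.038],[0,0,0.058],[0,0,0.078],[0,0,0.098],[0,0,0.118],[0,0,0.138],[0,0,0.158],[0,0,0.178],[0,0,0.198]], "jaw": [0,0,0,0,0,0,0,0,0,0]}}

```text
t: 8.33
eef_pos: [0.5191, 0.0018, 0.3717]
tcp_rot: [0.632, 0.775, 0.0, 0.0]
contact_force: [0.3, 0.0, -5.1]
finger_gap: 0.0134
finger_force: 48.7
```

{"name": "jog_arm", "arguments": {"slide": [[0,0,0],[0,0,0],[0,0,0],[0,0,0],[0,0,0],[0,0,0],[0,0,0],[0,0,0],[0,0,0],[0,0,0]], "delta_rot": [[0,0,0.02],[0,0,0.04],[0,0,0.06],[0,0,0.08],[0,0,0.1],[0,0,0.12],[0,0,0.138],[0,0,0.154],[0,0,0.168],[0,0,0.18]], "jaw": [0,0,0,0,0,0,0,0,0,0]}}

```text
t: 9.17
eef_pos: [0.5191, 0.0019, 0.3717]
tcp_rot: [0.823, 0.568, -0.0, -0.0]
contact_force: [0.2, 0.2, -4.2]
finger_gap: 0.0129
finger_force: 48.7
```

{"name": "jog_arm", "arguments": {"slide": [[0,0,0],[0,0,0],[0,0,0],[0,0,0],[0,0,0],[0,0,0],[0,0,0],[0,0,0],[0,0,0],[0,0,0]], "delta_rot": [[0,0,0.009],[0,0,0.015],[0,0,0.018],[0,0,0.02],[0,0,0.02],[0,0,0.02],[0,0,0.02],[0,0,0.02],[0,0,0.02],[0,0,0.02]], "jaw": [0,0,0,0,0,0,0,0,0,0]}}

```text
t: 10.0
eef_pos: [0.5191, 0.0018, 0.3717]
tcp_rot: [0.839, 0.544, -0.0, 0.0]
contact_force: [-1.0, -0.7, -5.7]
finger_gap: 0.013
finger_force: 48.7
```

{"name": "jog_arm", "arguments": {"slide": [[0,0,0],[0,0,0],[0,0,0],[0,0,0],[0,0,0],[0,0,0],[0,0,0],[0,0,0],[0,0,0],[0,0,0]], "delta_rot": [[0,0,0],[0,0,0],[0,0,0],[0,0,0],[0,0,0],[0,0,0],[0,0,0],[0,0,0],[0,0,0],[0,0,0]], "jaw": [0,0,0,0,0,0,0,0,0,0]}}

```text
t: 10.83
eef_pos: [0.5191, 0.0018, 0.3717]
tcp_rot: [0.839, 0.544, -0.0, -0.0]
contact_force: [-0.1, 0.1, -5.5]
finger_gap: 0.013
finger_force: 48.7
```

Run:
```python
from h import *
sd=viewer.grab_frame("side"); sc=viewer.grab_frame("scene"); s=status.sense(); M=R.from_quat(s["tcp_rot"]).as_matrix();print(s["eef_pos"],s["qd"],np.arctan2(M[1,1],M[0,1]),s["finger_gap"])
cv2.imwrite("pics/m5.png",np.hstack([cv2.resize(sd[120:350,210:440],(400,400)),cv2.resize(sc[120:310,190:380],(400,400))]))
```

```text
[0.51910531 0.00183772 0.37168065] [ 1.54471204e-04  1.28970117e-03  8.01702039e-04  4.73148851e-07
 -8.45041952e-04 -1.04939147e-05] -0.4210174990493466 0.013225241413959025
```

View pics/m5.png

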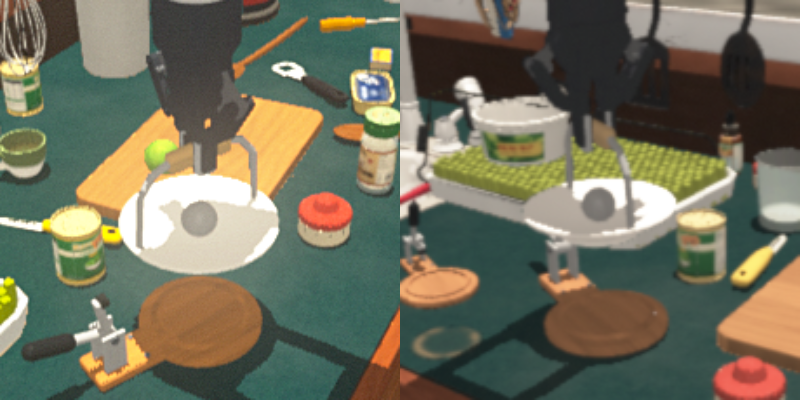

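The dish is turned a quarter turn, level and at rest, with the ball centred at (200,217) and the lever open. I'm handing it in.

```bash
python3 -c "
from bench import order; print(order.job_done())"
```

```text
the job is handed in; nothing more can be done
None
```

I handed the job in at about 11 s of robot time, but no verdict came back; the last pictures show the lever open and the dish held level about 10 cm up, a quarter turn round, with the ball in the middle.

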